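Unbolt the lid of a food carrier

ROBOT

A 6-joint arm with a two-finger parallel gripper is mounted at the origin on the work surface. World frame = base frame: x ahead of the robot, y to its left, z up, the work surface at z = 0. Lengths are in mm, angles in rad, forces in N, time in s.
With the tool pointing down it reaches from about 275 to 1000 mm from the base axis. Payload 8.4 kg.
Tool frame: the origin (TCP) lies at the very end of the fingers, on their centre line; the grasp point (between the pads) lies 19 mm behind it; z points along the fingers, y is the direction in which the jaws open and shut (so a half turn about z gives the same grasp; the last joint's range is limited). The gripper opens to 85 mm and grips with 20 to 120 N. Pads are 22 mm wide; open, the fingers measure 114 mm over their backs; the gripper's body (76 mm by 85 mm) begins 54 mm behind the grasp point. The pads swing forward as they close: fully open they stand 13 mm farther back than shut.
Start: joints at [-1.118, 0.353, 1.633, -0, 1.155, -0.002], TCP at [274.55, -561.471, 197.581] pointing down, gripper open.
Joint ranges: [-2.63, 2.63], [-0.92, 2.1], [0.06, 2.66], [-1.3, 4.44], [0, 2.69], [-3.02, 3.02]. Speed limits (rad/s): [2.22, 2.22, 2.79, 3.14, 3.14, 3.14].

INTERFACE

Orientations are given as [roll, pitch, yaw] about the fixed x, y, z axes, in that order (R = Rz(yaw) Ry(pitch) Rx(roll)).
In Python, from rig import r gives the robot as it stands.
- The arm moves only by the tool move_arm, never from a script. Its argument "increments" is a list of rows, each an object of numbers: "tx", "ty", "tz": the shift along the tool's x, y, z in cm; "rx", "ry", "rz": the turn, a rotation vector about the tool's x, y, z in degrees; "gripper": the gripper's target within -1 to 1 (fully open at 1, half-way at 0, shut at -1). A call has 1 to 12 rows; each row shifts and turns the commanded pose from where the row before left it, along the tool's axes as they then stand; what a row does not reach is not made up. A row lasts 1/10 s, in which the tool goes at most 50 mm and 8.59 degrees, less where a joint would pass 70% of its speed; a pose out of reach is approached as far as the arm can. A call is refused whole if a number of a shift passes 5 or a number of a turn 8.59, either way. A call with a gripper value outside its range is refused whole. The fingers move at their own pace and stop on an object; "squeeze" is the grip in N (left out, the last holds). Time passes only in rows, so rows that do not move let the fingers close. It gives the time, the measured TCP pose, the force and the opening at its end, in the units of the state.
- r.sense(): the state, without advancing time (a new reading comes with each control period).
- r.grab_frame(name): name is "scene" or "side" or "wrist"; returns (picture, depth): 400x640x3 uint8, red, green, blue; 400x640 float32, mm along the optical axis (not along the pixel's ray), 0 where there is no reading.
- r.camera_model(name): a dict with "fx", "fy", "cx", "cy" (pixels), "k1" (the pictures are not rectified: a ray, as slopes to the right and down, at radius r is drawn at 1 + k1 r^2 times it, then the intrinsics apply), "R" (3x3) and "t" (3): a world point X has camera coordinates R X + t; the wrist camera has in their place "hand_eye" (4x4, takes a point from camera to tool coordinates, whose origin is the TCP and whose axes are the flange's). Camera axes: x right, y down, z forward; pixel columns grow to the right and rows downward; lengths in mm; the calibration is good to about 2 mm. A picture is of the moment at which its call begins: read the wrist's pose just before it. camera_model takes no time and is no camera call.
- r.sign_off(): hands the job in, once; it reports no verdict.
Trained networks look in the newest picture that a camera, given by its name, has taken for a name from the list of things; names that differ only in an ending like _2 or _b are one class to them, and where a whole thing is asked for, a point or a joint stands for the part that bears it (a point fixed in the world has none). Each returns a list of dicts, best first, with "confidence" (0 to 1); they miss things now and then, are a little off and sometimes report something else, mostly with a low value. They report only what shows in the picture. A call takes as long as a camera call.
- r.cut_out(query, camera): "mask" (400x640 bool, what is visible of it) and "bbox" ([left, top, right, bottom] in pixels, round what is visible of it).
- r.place_of(query, camera): "location" ([row, column] in pixels: a listed point, or the origin of a listed thing).
The state is a dict: "clock": time; "qpos": joint angles; "qvel": joint speeds; "joint_efforts": joint torques, N m; "eef_pos": TCP position; "tcp_rot": TCP orientation; "contact_force": force on the tool from outside, world axes, zero at the start; "wrist_torque": the same for the moment, N m; "opening": opening from 0.0 (shut) to 1.0 (fully open).
Only numpy, scipy, OpenCV 4.12 (cv2) and the standard library are available. Lean on these libraries where they do the work, as an engineer would, in place of code of your own. Each camera call takes 0.05 s, during which the arm holds its last target. There are 200 camera calls.

TASK

Unbolt the lid of the insulated food carrier: hold the long sprung safety catch down with one fingertip, and keep it held while the other fingertip pushes the bolt's knob until the bolt is drawn fully back out of its keeper. Then lift off so that the catch springs up and locks the bolt open. Use the fingertips only, gripping and lifting nothing, and leave the cup, spoon, bottle and bowl where they stand.

Things in the scene. Friction and masses are not known exactly. Their poses are not given: they have to be found in the camera images.
- carrier: Dark grey insulated food-pan carrier with flat grey lid, 330 (x) x 400 (y) x 160 mm high, heavy, fixed, turned up to 0.45 rad. Origin: centre of its underside, on the table; z up; its -x face looks to the robot and carries the steel keeper. On the lid (z = 160) lies the steel bolt, along carrier x at y = 0. All its parts stay below 25 mm over the lid but the knob (54 mm) and the catch (38 mm).
- bolt (a joint): Slide of the bolt in m: 0 = shot home through the keeper (start), 0.036 = fully back at its stop; it opens towards carrier +x. Takes about 3 N and stays where left. Catch up: blocked after 1.5 mm. Catch held down 5 mm or more: it passes. From 0.032 on the catch can spring up fully and lock it open; if let go before, the catch rises to 3.5 mm and rubs under the bolt's lug.
- knob: Upright round steel finger knob fixed on the bolt, 16 mm in diameter, 36 mm high. Origin: centre of its foot, 18 mm above the lid; axes as the carrier's. With the bolt home it is at carrier x = -105, y = 0 mm. It is pushed on its -x (keeper) side, where there is free room from 25 mm over the lid upwards.
- knob_top (a point): Centre of the knob's top, 54 mm above the lid.
- catch (a joint): Travel of the safety catch in m: 0 = up (sprung, locking), 0.008 = pressed fully down against its stop. Moves straight down; the spring needs about 4 N to start and about 8 N fully down, the same anywhere along the plate, and lifts it again when let go.
- press_plate: Flat ribbed steel plate, top of the safety catch, beside the bolt and parallel to it: 100 mm (carrier x) by 31 mm (y), 4 mm thick. Origin: centre of its level top face, at carrier x = -103, y = +50.5 mm, 38 mm above the lid when up, 30 mm when down; axes as the carrier's. A fingertip can slide along it while holding it down. Clear gap from its edge to the knob: 27 mm.
- sauce_cup: Bystander: small steel sauce cup, 66 mm wide, 42 mm high, standing on the lid. Origin: centre of its underside.
- spoon: Bystander: spoon 200 mm long with a black handle, lying across the rear of the lid. Origin: under its middle.
- squeeze_bottle: Bystander: white squeeze bottle, 58 mm in diameter, 170 mm high, on the table at the carrier's +y side. Origin: centre of its underside.
- bowl: Bystander: black bowl, 130 mm wide, 50 mm high, on the table at the carrier's -y side. Origin: centre of its underside.

How it is judged (in metres and radians):
On the way:
1. on the way, with the bolt between 8 and 30 mm of its stroke, the fingers hold the catch down and push the knob at the same time (value of joint catch above 0.0045 m and contact force between the fingers and press_plate above 0.5 N and contact force between the fingers and knob above 0.3 N and value of joint bolt between 0.008 and 0.03 m), for 0.05 s.
At the end, for the whole second after the job is handed in: The bolt is drawn back at least 31.5 mm of its 36 mm and rests, the catch has sprung up to within 2 mm of its top, and cup, spoon, bottle and bowl are within 30 mm of where they stood (value of joint bolt above 0.0315 m and value of joint catch below 0.002 m and velocity of joint bolt below 0.005 m/s and distance of each of sauce_cup, spoon, squeeze_bottle, bowl from where it was at the start of the episode below 0.03 m); the robot touches nothing.
It fails at once if the catch was let go (risen to less than 4.2 mm of its travel) while the bolt was still between 6 and 30 mm of its stroke (value of joint bolt between 0.006 and 0.03 m and value of joint catch below 0.0042 m).
It fails at once if the cup, spoon, bottle or bowl was lifted, carried or knocked more than 30 mm away (distance of any of sauce_cup, spoon, squeeze_bottle, bowl from where it was at the start of the episode above 0.03 m).
It also fails if it takes over 42 s, if anything falls off the work surface, if the arm or the gripper's body presses on something with over 40 N, if the wrist force passes 120 N, or if a joint passes its speed limit or range.

## Working session

There is one attempt and no reset: what is moved stays moved. The work goes in short steps, Python scripts to look and compute and a tool call to move; the robot and the scene stay as the last step left them, time stands still between calls to the robot, and variables do not carry over. Pictures are saved under pics/ and viewed, about 8 in all and at most 12, crops included, and the job is handed in when it is done.

Besides the shell and the picture viewer there is one more tool, called after "Emit:" in YAML: its name, and indented under it one key for each argument. move_arm: Moves the arm, as the interface text tells. Its arguments: {"type":"object","properties":{"increments":{"type":"array","items":{"type":"object","properties":{"tx":{"type":"number"},"ty":{"type":"number"},"tz":{"type":"number"},"rx":{"type":"number"},"ry":{"type":"number"},"rz":{"type":"number"},"gripper":{"type":"number"}}}},"squeeze":{"type":"number"}},"required":["increments"]}

```bash
ls; mkdir -p pics
cat > h.py <<'E'
import numpy as np, cv2
from rig import r
from scipy.spatial.transform import Rotation as Ro
def cam(name, s=None):
    m=r.camera_model(name)
    if 'R' in m and name!='wrist':
        R=np.array(m['R']);t=np.array(m['t']); return m,R.T,-R.T@t
    H=np.array(m['hand_eye']); Rt=Ro.from_euler('xyz',s['tcp_rot']).as_matrix(); p=np.array(s['eef_pos'])
    return m,Rt@H[:3,:3],Rt@H[:3,3]+p
def ray(m,px):  # px [[col,row]]
    px=np.atleast_2d(np.array(px,float))
    d=np.c_[(px[:,0]-m['cx'])/m['fx'],(px[:,1]-m['cy'])/m['fy']]; u=d.copy()
    for _ in range(10): u=d/(1+m['k1']*(u**2).sum(1,keepdims=True))
    return np.c_[u,np.ones(len(u))]
def world(name,px,depth=None,z=None,s=None):
    m,R,o=cam(name,s); d=ray(m,px)
    if z is not None:
        w=d@R.T; return o+w*((z-o[2])/w[:,2])[:,None]
    return o+(d*np.atleast_1d(depth)[:,None])@R.T
E
python3 - <<'E'
from h import *
s=r.sense(); print(s)
for n in ['scene','side','wrist']:
    im,d=r.grab_frame(n); cv2.imwrite(f'pics/{n}0.png',im[:,:,::-1]); np.save(f'pics/{n}0.npy',d)
    if n=='wrist': print(r.camera_model(n)); continue
    for q in ['knob_top','knob','press_plate','carrier','sauce_cup']:
        l=r.place_of(q,n)
        for a in l[:2]:
            row,c=a['location']; ri,ci=int(np.clip(round(row),0,399)),int(np.clip(round(c),0,639))
            zz={'knob_top':214,'knob':178,'press_plate':198,'carrier':0,'sauce_cup':160}[q]
            print(n,q,round(a['confidence'],2),np.round([row,c]),'z-plane',world(n,[[c,row]],z=zz).round(1)[0],'depth',world(n,[[c,row]],depth=d[ri,ci]).round(1)[0])
a=cv2.imread('pics/scene0.png');b=cv2.imread('pics/side0.png')
cv2.imwrite('pics/both0.png',np.vstack([a,b])[:, :])
E
```

```text
pics
{'clock': 0.0, 'qpos': array([-1.11840115e+00,  3.53639394e-01,  1.63413934e+00, -4.14738879e-06,
        1.15519659e+00, -2.39240497e-03]), 'qvel': array([-0.00032127,  0.0009551 , -0.00028795, -0.00118817, -0.00077758,
       -0.00035056]), 'joint_efforts': array([ 1.62661243e-03, -6.05239391e+01, -3.42075098e+01,  4.11773053e-04,
        9.22685053e-03, -4.30575665e-05]), 'eef_pos': array([ 274.31854103, -560.998576  ,  196.86495364]), 'tcp_rot': array([-3.14020998e+00,  4.84102217e-07,  4.54789257e-01]), 'contact_force': array([-0.65679777, -0.26135376, -0.78209057]), 'wrist_torque': array([-0.04214854, -0.05189698, -0.00266966]), 'opening': 0.9992183452501691}
scene knob_top 0.39 [199. 362.] z-plane [519.2 111.  214. ] depth [518.9 110.7 213.6]
scene knob 0.65 [211. 358.] z-plane [530.1 114.  178. ] depth [530.9 115.1 179.6]
scene press_plate 0.35 [174. 333.] z-plane [535.1  -8.8 198. ] depth [516.3 -42.1 160.6]
scene sauce_cup 0.61 [177. 302.] z-plane [597.4 -66.3 160. ] depth [612.2 -30.6 198.5]
side knob 0.59 [228. 324.] z-plane [515.5  99.9 178. ] depth [509.1 109.4 192. ]
side press_plate 0.83 [235. 307.] z-plane [530.5 159.7 198. ] depth [530.4 159.8 198.1]
side sauce_cup 0.69 [220. 322.] z-plane [543.9  66.4 160. ] depth [516.7 106.1 216.7]
side sauce_cup 0.57 [189. 331.] z-plane [593.7 -54.3 160. ] depth [584.5 -40.  177.4]
{'fx': 280.95422276767647, 'fy': 280.95422276767647, 'cx': 322.7791360800083, 'cy': 199.8317945164718, 'k1': -0.026849101590991017, 'hand_eye': array([[ 7.98982570e-04, -9.58019385e-01, -2.86702318e-01,
         7.22845147e+01],
       [ 9.99999680e-01,  7.79944100e-04,  1.80608050e-04,
         3.84185939e-01],
       [ 5.05857683e-05, -2.86702370e-01,  9.58019701e-01,
        -1.77045675e+02],
       [ 0.00000000e+00,  0.00000000e+00,  0.00000000e+00,
         1.00000000e+00]])}
```

View pics/both0.png

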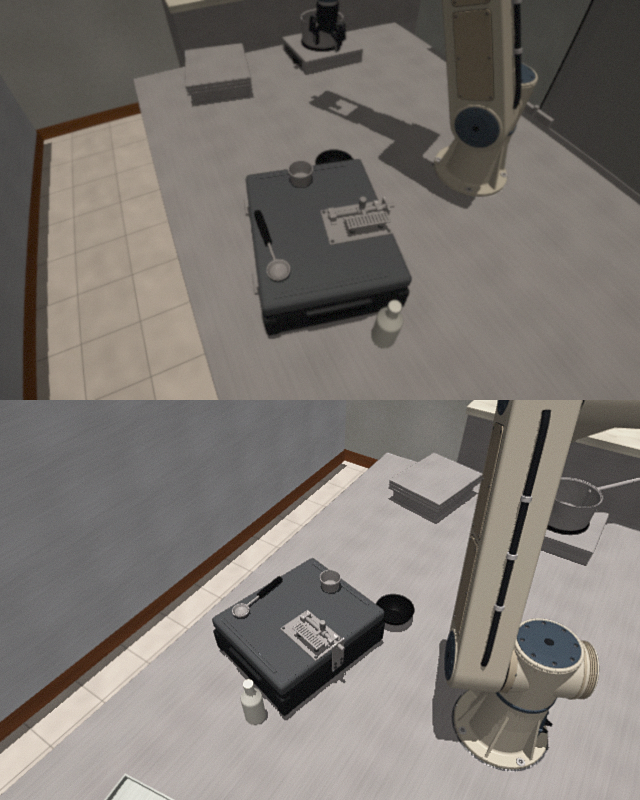

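Run:
```python
from h import *
# lid orientation: points with z ~160 from depth of both cams
P=[]
for n in ['scene','side']:
    d=np.load(f'pics/{n}0.npy'); v,u=np.mgrid[0:400,0:640]; ok=d.ravel()>0
    w=world(n,np.c_[u.ravel(),v.ravel()][ok],depth=d.ravel()[ok])
    k=(abs(w[:,2]-160)<5)&(np.hypot(w[:,0]-600,w[:,1]-50)<350)
    q=w[k]; print(n,len(q),cv2.minAreaRect(q[:,:2].astype(np.float32)),q[:,2].mean())
    k=(abs(w[:,2]-198)<4)&(np.hypot(w[:,0]-530,w[:,1]-130)<90); q=w[k]
    if len(q)>5: print(n,'z198',len(q),cv2.minAreaRect(q[:,:2].astype(np.float32)),q.mean(0))
```

```text
scene 15752 ((624.642578125, 119.68586730957031), (465.93975830078125, 334.2190246582031), 76.11727142333984) 159.48670546045798
scene z198 500 ((526.9239501953125, 140.54571533203125), (71.95049285888672, 100.38170623779297), 76.15347290039062) [531.97712365 158.49504495 197.18468519]
side 9585 ((621.8214721679688, 116.958740234375), (463.9388427734375, 334.7518310546875), 76.30111694335938) 159.72334282751035
side z198 341 ((525.097900390625, 136.43106079101562), (74.31578826904297, 101.4380111694336), 76.16648864746094) [527.83650447 155.80638268 197.40706919]
```

The scene view shows the carrier with the bolt at about (357,215), the cup at (300,174) and the bottle at (388,322). Both cameras agree on a yaw of about -13.9°, with the plate near (530,157,198) and the knob near (519,110). I'll move above it.

Emit:
move_arm:
  increments:
    - {"tz":-3.5,"gripper":-0.15}
    - {"tz":-3.5}
    - {"tz":-3.5}
    - {"tx":2.57,"ty":-2.64}
    - {"tx":2.57,"ty":-2.64}
    - {"tx":2.57,"ty":-2.64}
    - {"tx":2.57,"ty":-2.64}
    - {"tx":2.57,"ty":-2.64}
    - {"tx":2.57,"ty":-2.64}
    - {"tx":2.57,"ty":-2.64}
    - {"tx":2.57,"ty":-2.64}
  squeeze: 60

```text
invalid input
```

Emit:
move_arm:
  increments:
    - {"tx":2.57,"ty":-2.64}
    - {"tx":2.57,"ty":-2.64}
    - {"tx":2.57,"ty":-2.64}
    - {"tx":2.57,"ty":-2.64}
    - {"tx":2.57,"ty":-2.64}
    - {"tx":2.57,"ty":-2.64}
    - {"tx":2.57,"ty":-2.64}
    - {"tx":2.57,"ty":-2.64}
    - {"tx":2.57,"ty":-2.64}
    - {"tx":2.57,"ty":-2.64}
    - {"tx":2.57,"ty":-2.64}
    - {"tx":2.57,"ty":-2.64}

```text
invalid input
```

Emit:
move_arm:
  increments:
    - {"rz":8}
    - {"rz":8}
    - {"rz":8}
    - {"rz":8}
    - {"rz":8}
    - {}
    - {}

```text
invalid input
```

Run:
```python
from h import *
s=r.sense(); print(s['clock'],s['eef_pos'],s['tcp_rot'],s['opening'],s['contact_force'])
im,d=r.grab_frame('wrist'); cv2.imwrite('pics/w1.png',im[:,:,::-1]); np.save('pics/w1.npy',d)
for q,zz in [('knob_top',214),('knob',178),('press_plate',198)]:
    for a in r.place_of(q,'wrist')[:2]:
        row,c=a['location']; print(q,round(a['confidence'],2),np.round([row,c]),world('wrist',[[c,row]],z=zz,s=s).round(1)[0],world('wrist',[[c,row]],depth=d[int(row),int(c)],s=s).round(1)[0])
v,u=np.mgrid[0:400,0:640]; ok=d.ravel()>0
w=world('wrist',np.c_[u.ravel(),v.ravel()][ok],depth=d.ravel()[ok],s=s)
for z0,t in [(160,5),(198,3),(214,3)]:
    k=(abs(w[:,2]-z0)<t)&(np.hypot(w[:,0]-525,w[:,1]-130)<100); q=w[k]
    print(z0,len(q),q.mean(0).round(1) if len(q) else '')
    if len(q)>5: print(cv2.minAreaRect(q[:,:2].astype(np.float32)))
```

```text
0.65 [ 274.56994105 -561.48104376  197.59704221] [ 3.14156215e+00 -1.98226486e-05  4.54840708e-01] 1.0008329634105597 [ 0.42079531  0.4270312  -0.16428356]
160 0 
198 0 
214 0
```

View pics/w1.png

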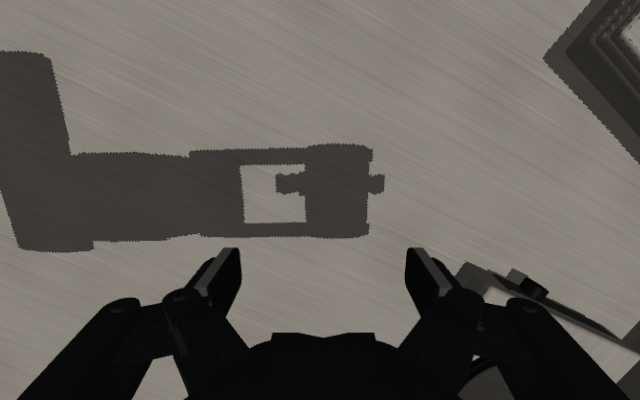

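The moves were refused and the arm is still at its start, so the picture shows only bare table and the fingers. I'll retry with every field filled in.

Emit:
move_arm:
  increments:
    - {"tx":0,"ty":0,"tz":-3.5,"rx":0,"ry":0,"rz":0,"gripper":-0.15}
    - {"tx":0,"ty":0,"tz":-3.5,"rx":0,"ry":0,"rz":0,"gripper":-0.15}
    - {"tx":0,"ty":0,"tz":-3.5,"rx":0,"ry":0,"rz":0,"gripper":-0.15}
  squeeze: 60

```text
clock: 1.15
eef_pos: [274.4, -561.2, 303.7]
tcp_rot: [-3.141, 0.0, 0.455]
contact_force: [0.3, -0.3, 0.0]
opening: 0.514
```

Emit:
move_arm:
  increments:
    - {"tx":2.57,"ty":-2.64,"tz":0,"rx":0,"ry":0,"rz":0,"gripper":-0.15}
    - {"tx":2.57,"ty":-2.64,"tz":0,"rx":0,"ry":0,"rz":0,"gripper":-0.15}
    - {"tx":2.57,"ty":-2.64,"tz":0,"rx":0,"ry":0,"rz":0,"gripper":-0.15}
    - {"tx":2.57,"ty":-2.64,"tz":0,"rx":0,"ry":0,"rz":0,"gripper":-0.15}
    - {"tx":2.57,"ty":-2.64,"tz":0,"rx":0,"ry":0,"rz":0,"gripper":-0.15}
    - {"tx":2.57,"ty":-2.64,"tz":0,"rx":0,"ry":0,"rz":0,"gripper":-0.15}
    - {"tx":2.57,"ty":-2.64,"tz":0,"rx":0,"ry":0,"rz":0,"gripper":-0.15}
    - {"tx":2.57,"ty":-2.64,"tz":0,"rx":0,"ry":0,"rz":0,"gripper":-0.15}
    - {"tx":2.57,"ty":-2.64,"tz":0,"rx":0,"ry":0,"rz":0,"gripper":-0.15}
    - {"tx":2.57,"ty":-2.64,"tz":0,"rx":0,"ry":0,"rz":0,"gripper":-0.15}

```text
clock: 2.15
eef_pos: [389.7, -210.0, 302.8]
tcp_rot: [3.141, -0.0, 0.455]
contact_force: [0.3, -0.6, 0.4]
opening: 0.427
```

Emit:
move_arm:
  increments:
    - {"tx":2.57,"ty":-2.64,"tz":0,"rx":0,"ry":0,"rz":0,"gripper":-0.15}
    - {"tx":2.57,"ty":-2.64,"tz":0,"rx":0,"ry":0,"rz":0,"gripper":-0.15}
    - {"tx":2.57,"ty":-2.64,"tz":0,"rx":0,"ry":0,"rz":0,"gripper":-0.15}
    - {"tx":2.57,"ty":-2.64,"tz":0,"rx":0,"ry":0,"rz":0,"gripper":-0.15}
    - {"tx":2.57,"ty":-2.64,"tz":0,"rx":0,"ry":0,"rz":0,"gripper":-0.15}
    - {"tx":2.57,"ty":-2.64,"tz":0,"rx":0,"ry":0,"rz":0,"gripper":-0.15}
    - {"tx":2.57,"ty":-2.64,"tz":0,"rx":0,"ry":0,"rz":0,"gripper":-0.15}
    - {"tx":2.57,"ty":-2.64,"tz":0,"rx":0,"ry":0,"rz":0,"gripper":-0.15}
    - {"tx":2.57,"ty":-2.64,"tz":0,"rx":0,"ry":0,"rz":0,"gripper":-0.15}
    - {"tx":2.57,"ty":-2.64,"tz":0,"rx":0,"ry":0,"rz":0,"gripper":-0.15}

```text
clock: 3.15
eef_pos: [504.6, 140.2, 302.7]
tcp_rot: [3.141, -0.0, 0.455]
contact_force: [0.4, -1.2, 0.9]
opening: 0.424
```

Emit:
move_arm:
  increments:
    - {"tx":0,"ty":0,"tz":0,"rx":0,"ry":0,"rz":8,"gripper":-0.15}
    - {"tx":0,"ty":0,"tz":0,"rx":0,"ry":0,"rz":8,"gripper":-0.15}
    - {"tx":0,"ty":0,"tz":0,"rx":0,"ry":0,"rz":8,"gripper":-0.15}
    - {"tx":0,"ty":0,"tz":0,"rx":0,"ry":0,"rz":8,"gripper":-0.15}
    - {"tx":0,"ty":0,"tz":0,"rx":0,"ry":0,"rz":8,"gripper":-0.15}
    - {"tx":0,"ty":0,"tz":0,"rx":0,"ry":0,"rz":0,"gripper":-0.15}
    - {"tx":0,"ty":0,"tz":0,"rx":0,"ry":0,"rz":0,"gripper":-0.15}

```text
clock: 3.85
eef_pos: [504.3, 138.7, 302.6]
tcp_rot: [-3.142, -0.0, -0.239]
contact_force: [-0.2, 0.5, 0.4]
opening: 0.425
```

```bash
cat > look.py <<'E'
import sys
from h import *
n=sys.argv[1]
s=r.sense(); print(s['clock'],s['eef_pos'].round(1),s['tcp_rot'].round(4),s['opening'],s['contact_force'].round(1))
im,d=r.grab_frame('wrist'); cv2.imwrite(f'pics/{n}.png',im[:,:,::-1]); np.save(f'pics/{n}.npy',d)
for q,zz in [('knob_top',214),('knob',178),('press_plate',198)]:
    for a in r.place_of(q,'wrist')[:2]:
        row,c=a['location']; print(q,round(a['confidence'],2),np.round([row,c]),world('wrist',[[c,row]],z=zz,s=s).round(1)[0],world('wrist',[[c,row]],depth=d[int(row),int(c)],s=s).round(1)[0])
v,u=np.mgrid[0:400,0:640]; ok=d.ravel()>0
w=world('wrist',np.c_[u.ravel(),v.ravel()][ok],depth=d.ravel()[ok],s=s)
for z0,t,c,rad in [(198,3,(530,157),75),(214,3,(519,110),20)]:
    k=(abs(w[:,2]-z0)<t)&(np.hypot(w[:,0]-c[0],w[:,1]-c[1])<rad); q=w[k]
    print(z0,len(q),q.mean(0).round(1) if len(q) else '')
    if len(q)>5: print(cv2.minAreaRect(q[:,:2].astype(np.float32)))
E
python3 look.py w2
```

```text
3.85 [504.3 138.7 302.6] [-3.1415e+00 -1.0000e-04 -2.3920e-01] 0.42525954150259543 [-0.2  0.5  0.4]
knob_top 0.83 [177. 349.] [513.9 109.6 214. ] [514.4 109.7 216. ]
press_plate 0.68 [167. 299.] [532.6 155.7 198. ] [532.8 155.6 199. ]
198 2966 [532.6 156.  198.7]
((525.0110473632812, 136.83248901367188), (72.79881286621094, 98.71560668945312), 76.29108428955078)
214 207 [517.3 108.4 214.3]
((516.9979858398438, 108.27470397949219), (14.579864501953125, 15.109454154968262), 79.48294067382812)
```

View pics/w2.png

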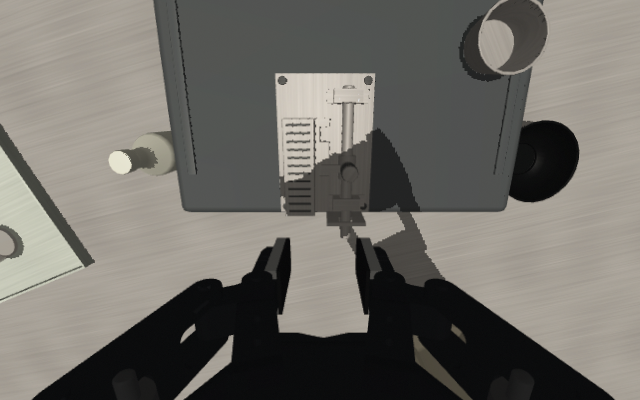

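The wrist view shows the plate at about (299,167), the knob at (349,177), and the finger pads at x≈280 and 365. The knob from depth is (517.7,108) with yaw -0.239, which agrees with the plate within 1.5 mm. The tool is 20 mm behind the knob, so I'll back off 3.5 mm and go down.

Emit:
move_arm:
  increments:
    - {"tx":-0.35,"ty":0.13,"tz":2.5,"rx":0,"ry":0,"rz":0,"gripper":-0.15}
    - {"tx":0,"ty":0,"tz":2.5,"rx":0,"ry":0,"rz":0,"gripper":-0.15}
    - {"tx":0,"ty":0,"tz":2.5,"rx":0,"ry":0,"rz":0,"gripper":-0.15}
    - {"tx":0,"ty":0,"tz":1.8,"rx":0,"ry":0,"rz":0,"gripper":-0.15}
    - {"tx":0,"ty":0,"tz":0,"rx":0,"ry":0,"rz":0,"gripper":-0.15}
    - {"tx":0,"ty":0,"tz":0,"rx":0,"ry":0,"rz":0,"gripper":-0.15}

```text
clock: 4.65
eef_pos: [500.8, 138.2, 210.0]
tcp_rot: [3.141, 0.0, -0.243]
contact_force: [-0.1, 0.4, 0.9]
opening: 0.424
```

```bash
python3 look.py w3
```

```text
4.65 [500.8 138.2 210. ] [ 3.1415e+00  2.0000e-04 -2.4270e-01] 0.42395493368618 [-0.1  0.4  0.9]
knob_top 0.79 [202. 358.] [514.  110.5 214. ] [514.2 110.5 214.6]
knob 0.85 [184. 356.] [516.9 107.2 178. ] [523.8 108.8 204.4]
press_plate 0.73 [188. 286.] [531.1 156.4 198. ] [531.2 156.3 198.4]
198 5973 [536.  154.6 198.8]
((525.5664672851562, 136.76943969726562), (72.7367172241211, 99.1378173828125), 76.30142211914062)
214 454 [517.4 108.3 214.3]
((517.0110473632812, 108.1087646484375), (15.229469299316406, 15.04802131652832), 34.17222213745117)
```

View pics/w3.png

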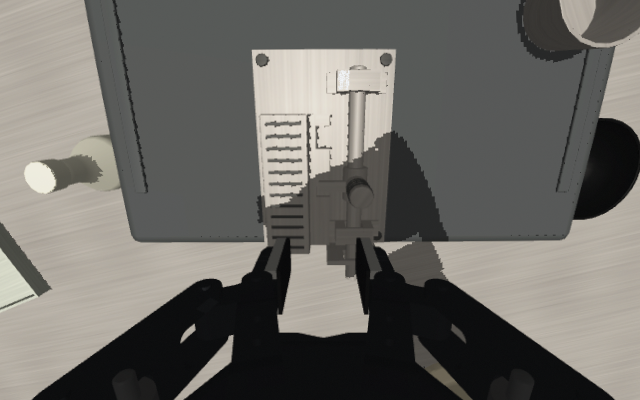

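The knob (358,190) is in line with the right finger and the plate (265–308) with the left one. Next I'll lower onto the plate and watch the force.

Emit:
move_arm:
  increments:
    - {"tx":0,"ty":0,"tz":0.8,"rx":0,"ry":0,"rz":0,"gripper":-0.15}
    - {"tx":0,"ty":0,"tz":0.4,"rx":0,"ry":0,"rz":0,"gripper":-0.15}
    - {"tx":0,"ty":0,"tz":0,"rx":0,"ry":0,"rz":0,"gripper":-0.15}

```text
clock: 5.15
eef_pos: [500.1, 138.1, 196.8]
tcp_rot: [3.141, 0.001, -0.243]
contact_force: [0.3, -0.4, 0.1]
opening: 0.428
```

Emit:
move_arm:
  increments:
    - {"tx":0,"ty":0,"tz":0.3,"rx":0,"ry":0,"rz":0,"gripper":-0.15}
    - {"tx":0,"ty":0,"tz":0,"rx":0,"ry":0,"rz":0,"gripper":-0.15}

```text
clock: 5.35
eef_pos: [500.5, 138.2, 194.2]
tcp_rot: [3.141, 0.001, -0.243]
contact_force: [0.4, 0.7, 0.2]
opening: 0.426
```

Emit:
move_arm:
  increments:
    - {"tx":0,"ty":0,"tz":0.3,"rx":0,"ry":0,"rz":0,"gripper":-0.15}
    - {"tx":0,"ty":0,"tz":0,"rx":0,"ry":0,"rz":0,"gripper":-0.15}

```text
clock: 5.55
eef_pos: [500.5, 138.2, 191.2]
tcp_rot: [3.141, 0.0, -0.243]
contact_force: [0.9, 0.3, 0.2]
opening: 0.428
```

Emit:
move_arm:
  increments:
    - {"tx":0,"ty":0,"tz":0.2,"rx":0,"ry":0,"rz":0,"gripper":-0.15}
    - {"tx":0,"ty":0,"tz":0,"rx":0,"ry":0,"rz":0,"gripper":-0.15}

```text
clock: 5.75
eef_pos: [500.5, 138.2, 189.4]
tcp_rot: [3.141, 0.0, -0.243]
contact_force: [-0.2, 0.5, 0.6]
opening: 0.426
```

Emit:
move_arm:
  increments:
    - {"tx":0,"ty":0,"tz":0.2,"rx":0,"ry":0,"rz":0,"gripper":-0.15}
    - {"tx":0,"ty":0,"tz":0,"rx":0,"ry":0,"rz":0,"gripper":-0.15}

```text
clock: 5.95
eef_pos: [500.5, 138.2, 187.3]
tcp_rot: [3.141, 0.0, -0.243]
contact_force: [-0.6, 0.2, -1.0]
opening: 0.42
```

Emit:
move_arm:
  increments:
    - {"tx":0,"ty":0,"tz":0.2,"rx":0,"ry":0,"rz":0,"gripper":-0.15}
    - {"tx":0,"ty":0,"tz":0,"rx":0,"ry":0,"rz":0,"gripper":-0.15}

```text
clock: 6.15
eef_pos: [500.5, 138.2, 185.4]
tcp_rot: [3.141, 0.0, -0.243]
contact_force: [0.2, 0.0, 0.3]
opening: 0.426
```

There is no contact yet at z = 185, lower than I expected, so I'll look before going on.

```bash
python3 look.py w4
python3 - <<'E'
from h import *
im,d=r.grab_frame('side'); s=r.sense(); w=cv2.imread('pics/w4.png')
c=im[150:290,240:420,::-1]; c=cv2.resize(c,None,fx=3.5,fy=3.5)[:400,:640]
cv2.imwrite('pics/c4.png',np.vstack([cv2.resize(w[100:320,180:460],(509,400))[:, :],c[:, :509]])[:800]); 
dw=np.load('pics/w4.npy'); v,u=np.mgrid[150:320,230:420]; dd=dw[150:320,230:420].ravel()
P=world('wrist',np.c_[u.ravel(),v.ravel()],depth=dd,s=s); Rt=Ro.from_euler('xyz',s['tcp_rot']).as_matrix()
T=(P-s['eef_pos'])@Rt; k=(dd>0)&(abs(T[:,0])<12.5)&(abs(T[:,1])<45)
for sg in (-1,1):
    q=T[k&(T[:,1]*sg>8)]; print(sg,len(q)); 
    h,e=np.histogram(q[:,2],bins=np.arange(-60,40,4)); print(list(zip(e.astype(int),h)))
    f=q[(q[:,2]>-30)&(q[:,2]<0)]; print(f.min(0),f.max(0)) if len(f) else 0
E
```

```text
6.15 [500.5 138.2 185.4] [ 3.1415e+00  3.0000e-04 -2.4330e-01] 0.4264880652770238 [0.2 0.  0.3]
knob_top 0.65 [ 69. 343.] [590.1 105.3 214. ] [594.  102.3 183.4]
knob_top 0.56 [211. 367.] [515.3 108.  214. ] [515.4 108.1 214.5]
knob 0.62 [194. 359.] [515.2 108.5 178. ] [524.5 110.4 208.7]
knob 0.37 [ 69. 345.] [594.4 100.4 178. ] [593.9 100.9 182.1]
press_plate 0.96 [198. 281.] [530.2 156.4 198. ] [530.6 156.1 199.6]
198 7201 [539.1 153.4 198.8]
((525.219482421875, 136.89633178710938), (72.5699462890625, 98.89157104492188), 75.8851547241211)
214 604 [517.5 108.3 214.4]
((516.9396362304688, 108.31864929199219), (15.206792831420898, 15.307082176208496), 34.22804260253906)
-1 4089
[(np.int64(-60), np.int64(153)), (np.int64(-56), np.int64(135)), (np.int64(-52), np.int64(134)), (np.int64(-48), np.int64(123)), (np.int64(-44), np.int64(94)), (np.int64(-40), np.int64(41)), (np.int64(-36), np.int64(4)), (np.int64(-32), np.int64(0)), (np.int64(-28), np.int64(0)), (np.int64(-24), np.int64(0)), (np.int64(-20), np.int64(0)), (np.int64(-16), np.int64(1393)), (np.int64(-12), np.int64(25)), (np.int6
[... 422 characters left out ...]
(153)), (np.int64(-56), np.int64(137)), (np.int64(-52), np.int64(130)), (np.int64(-48), np.int64(124)), (np.int64(-44), np.int64(89)), (np.int64(-40), np.int64(44)), (np.int64(-36), np.int64(4)), (np.int64(-32), np.int64(0)), (np.int64(-28), np.int64(0)), (np.int64(-24), np.int64(0)), (np.int64(-20), np.int64(0)), (np.int64(-16), np.int64(0)), (np.int64(-12), np.int64(0)), (np.int64(-8), np.int64(0)), (np.int64(-4), np.int64(0)), (np.int64(0), np.int64(71)), (np.int64(4), np.int64(266)), (np.int64(8), np.int64(185)), (np.int64(12), np.int64(63)), (np.int64(16), np.int64(67)), (np.int64(20), np.int64(675)), (np.int64(24), np.int64(0)), (np.int64(28), np.int64(0)), (np.int64(32), np.int64(0))]
```

View pics/c4.png

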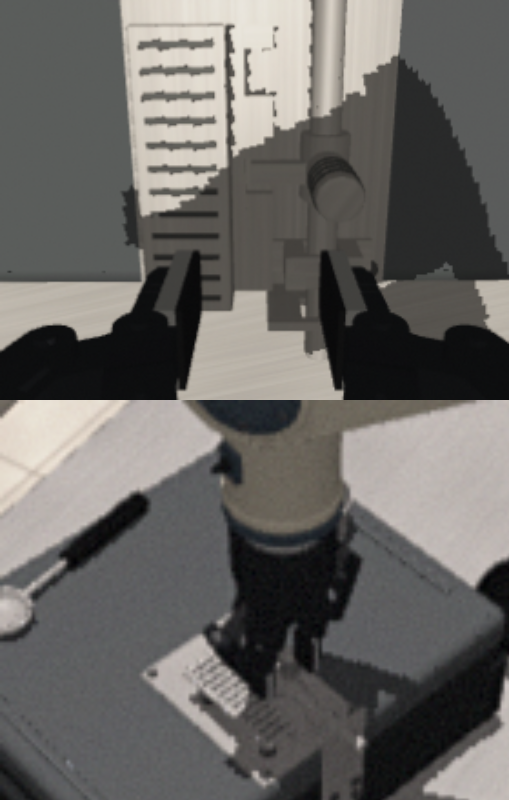

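Run:
```python
from h import *
d=np.load('pics/w4.npy'); s=r.sense(); Rt=Ro.from_euler('xyz',s['tcp_rot']).as_matrix()
for c in (282,285,288,361):
  for row in (236,240,244,250,260,275,290,310):
    P=world('wrist',[[c,row]],depth=d[row,c],s=s); print(c,row,round(float(d[row,c]),1),((P-s['eef_pos'])@Rt).round(1)[0], P.round(1)[0])
```

```text
282 236 178.5 [ -0.5 -25.1 -12.7] [506.2 162.7 198.3]
282 240 146.0 [ 10.8 -20.4 -43.2] [516.1 155.4 228.8]
282 244 140.6 [ 11.2 -19.6 -48.7] [516.3 154.6 234.3]
282 250 135.2 [ 10.8 -18.8 -54.5] [515.7 153.9 240.1]
282 260 124.6 [ 11.4 -17.3 -65.4] [515.9 152.3 251. ]
282 275 126.1 [  4.1 -17.5 -65.9] [508.9 154.3 251.5]
282 290 125.4 [ -1.9 -17.4 -68.5] [503.  155.6 254.1]
282 310 127.0 [-11.7 -17.7 -69.7] [493.6 158.2 255.3]
285 236 178.9 [ -0.7 -23.3 -12.2] [505.6 161.  197.9]
285 240 145.5 [ 11.  -18.8 -43.7] [515.9 153.8 229.3]
285 244 139.6 [ 11.6 -18.  -49.6] [516.3 152.9 235.2]
285 250 136.3 [ 10.2 -17.6 -53.4] [514.9 152.8 239.1]
285 260 135.8 [  5.8 -17.5 -55.3] [510.6 153.8 240.9]
285 275 135.6 [ -1.  -17.5 -57.6] [503.9 155.4 243.2]
285 290 135.5 [ -8.  -17.5 -59.8] [497.2 157.1 245.4]
285 310 428.2 [-211.7  -56.9  184.8] [308.9 244.5   0.9]
288 236 177.9 [ -0.3 -21.2 -13.2] [505.5 158.9 198.8]
288 240 147.1 [ 10.3 -17.4 -42.2] [514.9 152.7 227.8]
288 244 148.2 [  7.8 -17.6 -41.8] [512.5 153.4 227.4]
288 250 147.8 [  5.  -17.5 -43. ] [509.7 154.  228.6]
288 260 147.2 [  0.2 -17.4 -45.1] [505.1 155.1 230.7]
288 275 149.0 [ -8.3 -17.7 -45.8] [496.9 157.4 231.4]
288 290 416.0 [-174.9  -50.7  183. ] [343.2 229.6   2.6]
288 310 427.9 [-211.5  -52.3  184.6] [308.  239.9   1. ]
361 236 199.9 [-9.3 28.   7. ] [484.9 113.3 178.6]
361 240 144.9 [ 11.3  20.5 -44.1] [506.7 115.6 229.8]
361 244 141.6 [ 10.8  20.1 -47.8] [506.3 116.1 233.4]
361 250 134.3 [ 11.2  19.1 -55.2] [506.9 117.  240.9]
361 260 132.3 [  7.6  18.8 -58.4] [503.5 118.1 244.1]
361 275 132.7 [  0.6  18.9 -60.1] [496.7 119.7 245.7]
361 290 132.7 [ -6.2  18.9 -62.2] [490.1 121.4 247.8]
361 310 428.3 [-211.7   59.5  184.9] [280.9 131.5   0.7]
```

Run:
```python
from h import *
s=r.sense(); Rt=Ro.from_euler('xyz',s['tcp_rot']).as_matrix()
for n in ('side','scene'):
    im,d=r.grab_frame(n); v,u=np.mgrid[0:400,0:640]; ok=d.ravel()>0
    P=world(n,np.c_[u.ravel(),v.ravel()][ok],depth=d.ravel()[ok]); T=(P-s['eef_pos'])@Rt
    for sg in (-1,1):
        k=(abs(T[:,0])<14)&(T[:,1]*sg>15)&(T[:,1]*sg<36)&(T[:,2]>-80)&(T[:,2]<30)
        h,e=np.histogram(T[k,2],bins=np.arange(-80,32,5)); print(n,sg,dict(zip(e.astype(int).tolist(),h.tolist())))
```

```text
side -1 {-80: 5, -75: 3, -70: 5, -65: 9, -60: 8, -55: 6, -50: 11, -45: 8, -40: 2, -35: 0, -30: 0, -25: 0, -20: 2, -15: 55, -10: 6, -5: 0, 0: 0, 5: 1, 10: 2, 15: 4, 20: 22, 25: 5}
side 1 {-80: 8, -75: 13, -70: 9, -65: 10, -60: 9, -55: 9, -50: 10, -45: 12, -40: 5, -35: 2, -30: 0, -25: 1, -20: 0, -15: 0, -10: 2, -5: 1, 0: 10, 5: 17, 10: 14, 15: 5, 20: 10, 25: 1}
scene -1 {-80: 5, -75: 2, -70: 4, -65: 8, -60: 15, -55: 14, -50: 13, -45: 10, -40: 6, -35: 0, -30: 0, -25: 0, -20: 0, -15: 85, -10: 1, -5: 0, 0: 0, 5: 7, 10: 2, 15: 8, 20: 39, 25: 6}
scene 1 {-80: 7, -75: 13, -70: 10, -65: 7, -60: 5, -55: 12, -50: 10, -45: 13, -40: 7, -35: 2, -30: 0, -25: 0, -20: 0, -15: 0, -10: 0, -5: 0, 0: 1, 5: 28, 10: 15, 15: 5, 20: 12, 25: 0}
```

All three cameras show the real fingertips about 38 mm behind the reported TCP, so they are at z≈222. Plate contact should come near a TCP of z≈160. I'll keep descending and let the force reading decide.

Emit:
move_arm:
  increments:
    - {"tx":0,"ty":0,"tz":0.6,"rx":0,"ry":0,"rz":0,"gripper":-0.15}
    - {"tx":0,"ty":0,"tz":0.6,"rx":0,"ry":0,"rz":0,"gripper":-0.15}
    - {"tx":0,"ty":0,"tz":0,"rx":0,"ry":0,"rz":0,"gripper":-0.15}

```text
clock: 6.8
eef_pos: [499.9, 138.0, 172.4]
tcp_rot: [3.141, 0.002, -0.243]
contact_force: [-0.1, 0.2, 0.1]
opening: 0.424
```

Emit:
move_arm:
  increments:
    - {"tx":0,"ty":0,"tz":0.3,"rx":0,"ry":0,"rz":0,"gripper":-0.15}
    - {"tx":0,"ty":0,"tz":0.3,"rx":0,"ry":0,"rz":0,"gripper":-0.15}
    - {"tx":0,"ty":0,"tz":0,"rx":0,"ry":0,"rz":0,"gripper":-0.15}

```text
clock: 7.1
eef_pos: [500.4, 138.1, 167.1]
tcp_rot: [3.141, 0.001, -0.243]
contact_force: [-0.7, -0.4, -0.4]
opening: 0.423
```

Emit:
move_arm:
  increments:
    - {"tx":0,"ty":0,"tz":0.3,"rx":0,"ry":0,"rz":0,"gripper":-0.15}
    - {"tx":0,"ty":0,"tz":0,"rx":0,"ry":0,"rz":0,"gripper":-0.15}

```text
clock: 7.3
eef_pos: [500.5, 138.2, 164.3]
tcp_rot: [3.141, 0.0, -0.243]
contact_force: [0.1, -0.6, 0.1]
opening: 0.427
```

Emit:
move_arm:
  increments:
    - {"tx":0,"ty":0,"tz":0.3,"rx":0,"ry":0,"rz":0,"gripper":-0.15}
    - {"tx":0,"ty":0,"tz":0,"rx":0,"ry":0,"rz":0,"gripper":-0.15}

```text
clock: 7.5
eef_pos: [500.8, 138.3, 161.7]
tcp_rot: [-3.141, -0.0, -0.243]
contact_force: [-1.0, -0.5, 4.4]
opening: 0.426
```

Contact at z≈162, with 4.4 N matching the spring's starting force. Now I'll press it down.

Emit:
move_arm:
  increments:
    - {"tx":0,"ty":0,"tz":0.2,"rx":0,"ry":0,"rz":0,"gripper":-0.15}
    - {"tx":0,"ty":0,"tz":0.2,"rx":0,"ry":0,"rz":0,"gripper":-0.15}
    - {"tx":0,"ty":0,"tz":0,"rx":0,"ry":0,"rz":0,"gripper":-0.15}

```text
clock: 7.8
eef_pos: [500.9, 138.3, 157.9]
tcp_rot: [-3.141, -0.0, -0.243]
contact_force: [-2.0, 0.3, 5.7]
opening: 0.43
```

Emit:
move_arm:
  increments:
    - {"tx":0,"ty":0,"tz":0.2,"rx":0,"ry":0,"rz":0,"gripper":-0.15}
    - {"tx":0,"ty":0,"tz":0,"rx":0,"ry":0,"rz":0,"gripper":-0.15}

```text
clock: 8.0
eef_pos: [500.9, 138.3, 156.0]
tcp_rot: [-3.141, -0.001, -0.243]
contact_force: [-1.8, 0.1, 8.0]
opening: 0.427
```

Emit:
move_arm:
  increments:
    - {"tx":0,"ty":0,"tz":0.1,"rx":0,"ry":0,"rz":0,"gripper":-0.15}
    - {"tx":0,"ty":0,"tz":0,"rx":0,"ry":0,"rz":0,"gripper":-0.15}

```text
clock: 8.2
eef_pos: [500.9, 138.4, 155.2]
tcp_rot: [-3.141, -0.001, -0.243]
contact_force: [-0.7, -0.7, 7.6]
opening: 0.423
```

```bash
sed -i 's/(198,3,(530,157),75)/(192,5,(530,157),75)/' look.py; python3 look.py w5
python3 - <<'E'
from h import *
w=cv2.imread('pics/w5.png'); cv2.imwrite('pics/c5.png',cv2.resize(w[130:330,180:480],(750,500)))
s=r.sense(); d=np.load('pics/w5.npy'); v,u=np.mgrid[0:400,0:640]; ok=d.ravel()>0
P=world('wrist',np.c_[u.ravel(),v.ravel()][ok],depth=d.ravel()[ok],s=s)
x=np.array([.9715,-.237]);y=np.array([.237,.9715]); q=P[:,:2]-[532.6,156]; k=(abs(q@y)<12)&(q@x>0)&(q@x<40)&(P[:,2]>180); print('plate z',np.median(P[k,2]))
E
```

```text
8.2 [500.9 138.4 155.2] [-3.1411e+00 -6.0000e-04 -2.4330e-01] 0.4227770078679501 [-0.7 -0.7  7.6]
knob_top 0.6 [234. 377.] [515.3 108.5 214. ] [515.6 108.6 214.6]
knob 0.86 [209. 370.] [514.3 106.2 178. ] [523.8 108.5 203.6]
press_plate 0.82 [210. 275.] [532.9 154.4 198. ] [530.9 156.2 191. ]
192 8945 [541.1 152.1 190.8]
((524.8895874023438, 137.1153106689453), (72.41525268554688, 100.02037048339844), 75.93968963623047)
214 1069 [515.3 109.  214.3]
((512.117431640625, 108.91767120361328), (16.027080535888672, 25.024951934814453), 80.30664825439453)
plate z 190.895188444116
```

View pics/c5.png

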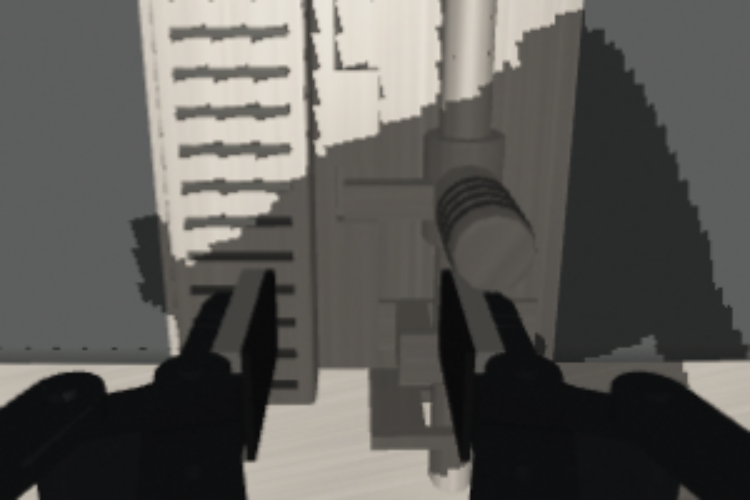

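The plate top reads 190.9, down from 198.8, so the catch is nearly at its stop. The right finger sits squarely behind the knob (crop 490,250). I'll add a little more preload and begin pushing.

Emit:
move_arm:
  increments:
    - {"tx":0,"ty":0,"tz":0.1,"rx":0,"ry":0,"rz":0,"gripper":-0.15}
    - {"tx":0.2,"ty":0,"tz":0,"rx":0,"ry":0,"rz":0,"gripper":-0.15}
    - {"tx":0.2,"ty":0,"tz":0,"rx":0,"ry":0,"rz":0,"gripper":-0.15}
    - {"tx":0.2,"ty":0,"tz":0,"rx":0,"ry":0,"rz":0,"gripper":-0.15}
    - {"tx":0.1,"ty":0,"tz":0,"rx":0,"ry":0,"rz":0,"gripper":-0.15}
    - {"tx":0,"ty":0,"tz":0,"rx":0,"ry":0,"rz":0,"gripper":-0.15}

```text
clock: 9.0
eef_pos: [504.6, 137.6, 154.8]
tcp_rot: [-3.141, 0.005, -0.244]
contact_force: [-17.1, 4.6, 26.2]
opening: 0.426
```

Down-force is now 26 N, with the catch at its stop, so the plate friction is high. I'll ease up 0.6 mm.

Emit:
move_arm:
  increments:
    - {"tx":0,"ty":0,"tz":-0.06,"rx":0,"ry":0,"rz":0,"gripper":-0.15}
    - {"tx":0,"ty":0,"tz":0,"rx":0,"ry":0,"rz":0,"gripper":-0.15}

```text
clock: 9.2
eef_pos: [504.8, 137.5, 155.0]
tcp_rot: [-3.141, 0.005, -0.244]
contact_force: [-15.2, 3.6, 19.4]
opening: 0.422
```

Emit:
move_arm:
  increments:
    - {"tx":0,"ty":0,"tz":-0.06,"rx":0,"ry":0,"rz":0,"gripper":-0.15}
    - {"tx":0,"ty":0,"tz":0,"rx":0,"ry":0,"rz":0,"gripper":-0.15}

```text
clock: 9.4
eef_pos: [505.4, 137.3, 155.1]
tcp_rot: [-3.141, 0.004, -0.244]
contact_force: [-10.0, 4.5, 12.4]
opening: 0.428
```

```bash
cat > st.py <<'E'
from h import *
s=r.sense(); im,d=r.grab_frame('wrist'); v,u=np.mgrid[0:400,0:640]; ok=d.ravel()>0
P=world('wrist',np.c_[u.ravel(),v.ravel()][ok],depth=d.ravel()[ok],s=s)
x=np.array([.9715,-.237]);y=np.array([.237,.9715]); q=P[:,:2]-[532.6,156]; k=(abs(q@y)<12)&(q@x>15)&(q@x<45)&(P[:,2]>180); print('plate z',np.median(P[k,2]))
q=P[:,:2]-[517.3,108.2]; k=(abs(q@y)<10)&(q@x>-9)&(q@x<50)&(abs(P[:,2]-214.3)<2)
a=q[k]@x; print('knob top x max-7.6 -> bolt',a.max()-7.6,'n',k.sum()); print('tip x rel knob0',(s['eef_pos'][:2]-[517.3,108.2])@x+19, s['contact_force'].round(1))
E
python3 st.py
```

```text
plate z 190.80937733503518
knob top x max-7.6 -> bolt 0.6382635959758396 n 902
tip x rel knob0 0.5621917717815101 [-10.    4.5  12.4]
```

Emit:
move_arm:
  increments:
    - {"tx":0.25,"ty":0,"tz":0,"rx":0,"ry":0,"rz":0,"gripper":-0.15}
    - {"tx":0.25,"ty":0,"tz":0,"rx":0,"ry":0,"rz":0,"gripper":-0.15}
    - {"tx":0,"ty":0,"tz":0,"rx":0,"ry":0,"rz":0,"gripper":-0.15}

```text
clock: 9.75
eef_pos: [510.7, 136.0, 155.1]
tcp_rot: [-3.141, 0.003, -0.244]
contact_force: [-8.7, 2.9, 10.3]
opening: 0.425
```

```bash
python3 st.py
```

```text
plate z 190.81862008697485
knob top x max-7.6 -> bolt 6.001624178241354 n 958
tip x rel knob0 5.969275490344286 [-8.7  2.9 10.3]
```

The bolt is following at 6 mm with the catch fully down, so I'll keep pushing.

Emit:
move_arm:
  increments:
    - {"tx":0.25,"ty":0,"tz":0.01,"rx":0,"ry":0,"rz":0,"gripper":-0.15}
    - {"tx":0.25,"ty":0,"tz":0,"rx":0,"ry":0,"rz":0,"gripper":-0.15}
    - {"tx":0.25,"ty":0,"tz":0,"rx":0,"ry":0,"rz":0,"gripper":-0.15}
    - {"tx":0.25,"ty":0,"tz":0,"rx":0,"ry":0,"rz":0,"gripper":-0.15}
    - {"tx":0,"ty":0,"tz":0,"rx":0,"ry":0,"rz":0,"gripper":-0.15}

```text
clock: 10.3
eef_pos: [520.4, 133.6, 155.1]
tcp_rot: [-3.141, 0.003, -0.244]
contact_force: [-8.8, 2.9, 11.7]
opening: 0.423
```

Emit:
move_arm:
  increments:
    - {"tx":0.25,"ty":0,"tz":0,"rx":0,"ry":0,"rz":0,"gripper":-0.15}
    - {"tx":0.25,"ty":0,"tz":0,"rx":0,"ry":0,"rz":0,"gripper":-0.15}
    - {"tx":0.25,"ty":0,"tz":0,"rx":0,"ry":0,"rz":0,"gripper":-0.15}
    - {"tx":0.25,"ty":0,"tz":0,"rx":0,"ry":0,"rz":0,"gripper":-0.15}
    - {"tx":0,"ty":0,"tz":0,"rx":0,"ry":0,"rz":0,"gripper":-0.15}

```text
clock: 10.8
eef_pos: [530.1, 131.2, 155.1]
tcp_rot: [-3.141, 0.003, -0.244]
contact_force: [-8.2, 3.0, 11.1]
opening: 0.425
```

```bash
python3 st.py
```

```text
plate z 258.6703657565788
knob top x max-7.6 -> bolt 26.27632611601276 n 1001
tip x rel knob0 26.01857787050306 [-8.2  3.  11.1]
```

Emit:
move_arm:
  increments:
    - {"tx":0.25,"ty":0,"tz":0,"rx":0,"ry":0,"rz":0,"gripper":-0.15}
    - {"tx":0.25,"ty":0,"tz":0,"rx":0,"ry":0,"rz":0,"gripper":-0.15}
    - {"tx":0.25,"ty":0,"tz":0,"rx":0,"ry":0,"rz":0,"gripper":-0.15}
    - {"tx":0,"ty":0,"tz":0,"rx":0,"ry":0,"rz":0,"gripper":-0.15}

```text
clock: 11.25
eef_pos: [537.5, 129.4, 155.1]
tcp_rot: [-3.141, 0.003, -0.244]
contact_force: [-8.7, 3.9, 11.9]
opening: 0.424
```

Emit:
move_arm:
  increments:
    - {"tx":0.1,"ty":0,"tz":0,"rx":0,"ry":0,"rz":0,"gripper":-0.15}
    - {"tx":0.1,"ty":0,"tz":0,"rx":0,"ry":0,"rz":0,"gripper":-0.15}
    - {"tx":0,"ty":0,"tz":0,"rx":0,"ry":0,"rz":0,"gripper":-0.15}

```text
clock: 11.55
eef_pos: [539.1, 129.0, 155.1]
tcp_rot: [-3.141, 0.004, -0.244]
contact_force: [-9.8, 2.8, 11.6]
opening: 0.426
```

Emit:
move_arm:
  increments:
    - {"tx":0.1,"ty":0,"tz":0,"rx":0,"ry":0,"rz":0,"gripper":-0.15}
    - {"tx":0,"ty":0,"tz":0,"rx":0,"ry":0,"rz":0,"gripper":-0.15}

```text
clock: 11.75
eef_pos: [539.4, 129.0, 155.1]
tcp_rot: [-3.141, 0.005, -0.244]
contact_force: [-12.2, 4.6, 15.6]
opening: 0.427
```

```bash
python3 st.py
```

```text
plate z 247.73011621425348
knob top x max-7.6 -> bolt 35.96280307710449 n 991
tip x rel knob0 35.52714078682938 [-12.2   4.6  15.6]
```

The bolt reads about 36 mm and the force is rising, so it is at its stop. I'll ease back slightly and lift off.

Emit:
move_arm:
  increments:
    - {"tx":-0.2,"ty":0,"tz":0,"rx":0,"ry":0,"rz":0,"gripper":-0.15}
    - {"tx":0,"ty":0,"tz":-0.3,"rx":0,"ry":0,"rz":0,"gripper":-0.15}
    - {"tx":-0.1,"ty":0,"tz":-0.5,"rx":0,"ry":0,"rz":0,"gripper":-0.15}
    - {"tx":-0.2,"ty":0,"tz":-0.5,"rx":0,"ry":0,"rz":0,"gripper":-0.15}
    - {"tx":0,"ty":0,"tz":-1.5,"rx":0,"ry":0,"rz":0,"gripper":-0.15}
    - {"tx":0,"ty":0,"tz":-3,"rx":0,"ry":0,"rz":0,"gripper":-0.15}
    - {"tx":0,"ty":0,"tz":-4,"rx":0,"ry":0,"rz":0,"gripper":-0.15}
    - {"tx":-1,"ty":0,"tz":-4,"rx":0,"ry":0,"rz":0,"gripper":-0.15}
    - {"tx":-2,"ty":0,"tz":-2,"rx":0,"ry":0,"rz":0,"gripper":-0.15}
    - {"tx":-2,"ty":0,"tz":0,"rx":0,"ry":0,"rz":0,"gripper":-0.15}
    - {"tx":0,"ty":0,"tz":0,"rx":0,"ry":0,"rz":0,"gripper":-0.15}

```text
clock: 12.9
eef_pos: [486.9, 141.5, 313.4]
tcp_rot: [-3.141, -0.0, -0.243]
contact_force: [-0.8, -0.6, -0.7]
opening: 0.426
```

```bash
python3 st.py
python3 - <<'E'
from h import *
im,d=r.grab_frame('wrist'); cv2.imwrite('pics/w6.png',im[:,:,::-1])
E
```

```text
plate z 198.92889746815814
knob top x max-7.6 -> bolt 34.82545233732594 n 206
tip x rel knob0 -18.454889077145197 [-0.8 -0.6 -0.7]
```

View pics/w6.png

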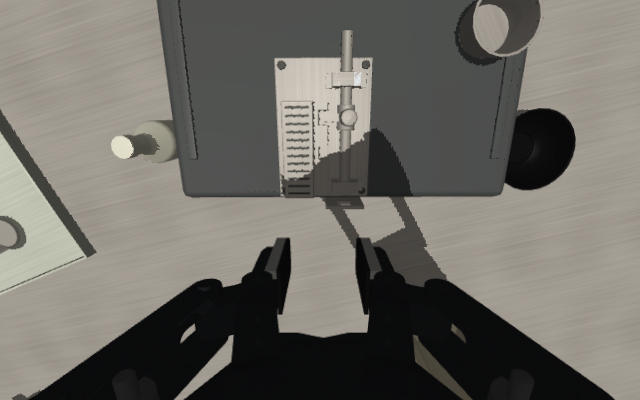

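The plate is back up at 198.9, and the knob (348,117) is drawn back about 35–36 mm. The cup, bottle and bowl are where they stood, and the gripper touches nothing, so I'll hand in.

```bash
python3 -c "
from rig import r
print(r.sign_off())"
```

```text
the job is handed in; nothing more can be done
None
```

The bolt is drawn open and the catch has sprung back up. I handed the job in at about 13 s of the 42 s allowed; the sign-off gave no verdict.

- **What I did:** One fingertip pressed the catch down about 8 mm and held it at its stop. The other pushed the knob until the bolt stopped moving and the force rose. Then I eased back and lifted straight off.
- **Bolt and catch:** At the stop the bolt measured about 36 mm. After lift-off it measured about 35 mm from the camera, and the plate top was at 198.9 mm, the same as before pressing. The force reading was about zero.
- **While pushing:** The camera confirmed the catch fully down up to about 6 mm of bolt travel. After that the gripper hid the plate, so I relied on steady tool height (155.1 mm) and a steady down-force of 10–16 N.
- **Bystanders:** In the last wrist picture the cup, bottle and bowl look unmoved. The spoon was out of that view and I did not check it again, but the fingers never went near it.
- **Disagreements:**
  - The first move calls were refused until every row had all its fields.
  - The real fingertips were about 38 mm behind the reported TCP at this opening. All three cameras and the contact force agreed on that, so I set the height by force.
  - My first preload was too strong (26 N, with 17 N of sideways drag), so I eased it to about 12 N before pushing.

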